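Clear a parked panel off the dust-box hatch and hold the hatch open at the set angle

TASK

Someone has parked the grey panel upright in the slot on the hatch of the plywood dust box. Take it off and let it lean on its lower long edge against the low plywood riser block, foot on the bench and tipped 10 to 30 degrees off upright, and let go of it; then swing the hatch up until it lines up with the steel set arm beside it (do not shift the arm) and finish while still holding the hatch there, since it falls shut by itself. Leave the other things on the bench where they are.

Things in the scene. Friction and masses are not known exactly. Their poses are not given: they have to be found in the camera images.
- panel_mid (a point): Grey laminate panel, the only loose upright slab: 12 mm thick (its x), 180 mm wide (its y), 160 mm tall (its z), 0.33 to 0.55 kg. This point is its centre, 80 mm above its lower edge. It starts standing upright, its lower edge on the top face of the closed hatch, between two battens 22 mm high and 160 mm long (slot 15 mm wide, along the hatch's y); nothing fastens it. Take it by its top edge across the 12 mm.
- riser_top (a point): Low riser block of glued plywood layers, 100 mm (its x) by 200 mm (its y), 70 mm high, screwed to the bench. This point is the centre of its top face. The panel may lean on any side of it; the long side facing away from the robot (its +x) is clear of things, and so is the bench for 100 mm beyond.
- dustbox: Open plywood box fixed to the bench, 190 mm (its x) by 210 mm (its y), 64 mm high, with a 56 mm round duct stub sticking 40 mm out of its far (+x) wall, origin at the centre of its underside; its x points away from the robot, to the hinge side. The hatch is its lid.
- flap (a joint): Angle of the hatch in rad: 0 shut and level, growing as its robot-side edge swings up (end stop 1.6). The hatch is a 12 mm plywood plate, 190 mm from hinge to free edge and 210 mm wide, 0.4 to 0.65 kg, hinged along the far (+x) top edge of the box; it swings freely and falls shut when let go.
- flap_grip (a point): Point to grip on the hatch's wooden fin, which stands up from the hatch's top face near the middle of its free edge: 18 mm thick (along the hinge axis, y), 40 mm long (x), 45 mm high. The point lies midway in the thickness and length, 30 mm above the top face, and in the hatch's frame at 160 mm from the hinge axis towards the free edge and 36 mm above it. Held across its 18 mm the fin can pivot between the fingers as the hatch swings. Its axes are those of the hatch.
- flap_hinge (a point): Point on the hatch's hinge axis at mid-width, 70 mm above the bench, at mid-thickness of the plate, with the hatch's axes: y along the hinge axis, -x from the hinge to the free edge, z the normal of its top face. The slot for the panel lies 50 mm from the hinge.
- pointer (a joint): Angle of the steel set arm in rad, counted like the hatch's: the hatch lines up with the arm when both joints read the same. The arm is a stiff-hinged flat strip 130 mm long, 12 mm high and 4 mm thick, on the hatch's hinge axis, beside the hatch's left (+y) edge, 9 mm from it. It stays where it is set unless pushed.
- pointer_tip (a point): The free end of the steel set arm, 130 mm from the hinge axis; its -x points from the hinge to the tip.
- panel: The grey panel as a body, origin at the centre of its lower edge face, axes as for its centre point.
- riser: The riser block as a body, origin at the centre of its underside.
- router: Bystander: hand trim router standing upright, 90 mm base, 170 mm tall; origin under its centre.
- wrench: Bystander: flat steel wrench, 150 mm, lying on the bench between box and block; origin under its middle.
- pencil: Bystander: flat carpenter's pencil, 120 x 13 x 8 mm, on the bench between box and block, nearer the robot; origin under its middle.
- tape: Bystander: tape measure, 72 x 38 x 66 mm; origin under its middle.
- glue: Bystander: white glue bottle, 60 mm across, 170 mm tall; origin under its centre.
- offcut: Bystander: wooden offcut, 120 x 70 x 35 mm; origin under its middle.
- jar: Bystander: glass jar with a steel lid, 70 mm across, 90 mm tall; origin under its centre.
Not all that is in view belongs to the job. Of the things that look like the panel, the smallest one is meant.

How it is judged:
By the outcome, as a careful person would: the job done as asked, in the order asked, and still so for the second after the job is handed in, while the arm keeps its last pose, push and grip.
It also fails if it takes over 56 s, if anything falls off the work surface, if the arm or the gripper's body presses on something with over 40 N, if the wrist force passes 120 N, or if a joint passes its speed limit or range.

ROBOT

A 7-joint arm with a two-finger parallel gripper is mounted at the origin on the work surface. World frame = base frame: x ahead of the robot, y to its left, z up, the work surface at z = 0. Lengths are in m, angles in rad, forces in N, time in s.
With the tool pointing down it reaches from about 0.4 to 0.875 m from the base axis. Payload 6.5 kg.
Tool frame: the origin (TCP) lies between the finger pads; the fingertips stand 19 mm ahead of it and the grasp point (between the pads) is the TCP; z points along the fingers, y is the line along which they close (so a half turn about z gives the same grasp; the last joint's range is limited). The gripper opens to 88 mm and grips with 3 to 60 N. Pads are 18 mm wide; open, the fingers measure 123 mm over their backs; the gripper's body (75 mm by 187 mm) begins 45 mm behind the grasp point.
Start: joints at [1.193, 0.536, -0.004, 1.538, 0.003, 1.067, -0.071], TCP at [0.199, -0.619, 0.258] pointing down, gripper open.
Joint ranges: [-2.7, 2.7], [-0.37, 2.16], [-1.27, 1.26], [0.24, 2.4], [-1.31, 4.45], [0.19, 1.91], [-2.76, 2.76]. Speed limits (rad/s): [2.39, 2.39, 3.14, 3.14, 3.14, 3.14, 3.14].

INTERFACE

Orientations are given as a unit quaternion [w, x, y, z].
In Python, from plant import observe, capture, job_done gives the robot as it stands.
- The arm moves only by the tool drive_tool, never from a script. Its argument "motion" is a list of rows, each a list of 7 numbers: the turn, a rotation vector about the world's x, y, z in degrees, then the shift along the world's x, y, z in m, then the closure, from -1 (fully open) to 1 (shut), so that 0 is half open. In form: [[rx, ry, rz, x, y, z, jaw], ...]. A call has 1 to 12 rows; each row is the pose to reach, as a shift and turn from the pose commanded when the call began; what a row does not reach only later rows make up. A row lasts 1/12 s, in which the tool goes at most 41.7 mm and 7.16 degrees, less where a joint would pass 70% of its speed; a pose out of reach is approached as far as the arm can. A call with a gripper value outside its range is refused whole. The fingers move at their own pace and stop on an object; the grip force is fixed at half the most. Time passes only in rows, so rows that repeat a pose let the fingers close. It gives the time, the measured TCP pose, the force, the opening and the grip force at its end, in the units of the state.
- observe(): the state, without advancing time (a new reading comes with each control period).
- capture(name): name is "side" or "top"; returns a dict with "frame" (480x640x3 uint8, red, green, blue), "camera_matrix" (3x3 intrinsics, pixels), "distortion" ([k1, k2, p1, p2, k3] as OpenCV has them; the pictures are not rectified), "R" (3x3) and "t" (3): a world point X has camera coordinates R X + t. Camera axes: x right, y down, z forward; pixel columns grow to the right and rows downward; lengths in m; the calibration is good to about 2 mm. A picture is of the moment at which its call begins. There is no depth.
- job_done(): hands the job in; it is judged then, once.
The state is a dict: "clock": time; "joints": joint angles; "qd": joint speeds; "joint_torque": joint torques, N m; "position": TCP position; "orientation": TCP orientation; "ft_force": force on the tool from outside, world axes, zero at the start; "torque": the same for the moment, N m; "grip_width": opening from 0.0 (shut) to 1.0 (fully open); "grip_force": force on a finger pad.
Only numpy, scipy, OpenCV 4.12 (cv2) and the standard library are available. Lean on these libraries where they do the work, as an engineer would, in place of code of your own. Each camera call takes 0.05 s, during which the arm holds its last target. There are 200 camera calls.

## Working session

There is one attempt and no reset: what is moved stays moved. The work goes in short steps, Python scripts to look and compute and a tool call to move; the robot and the scene stay as the last step left them, time stands still between calls to the robot, and variables do not carry over. Pictures are saved under pics/ and viewed, at most 10 in all, crops included, and the job is handed in when it is done.

Besides the shell and the picture viewer there is one more tool, called after "Emit:" in YAML: its name, and indented under it one key for each argument. drive_tool: Moves the arm, as the interface text tells. Its arguments: {"type":"object","properties":{"motion":{"type":"array"}},"required":["motion"]}

```bash
ls; mkdir -p pics; cat > h.py <<'E'
import cv2, numpy as np, json
from plant import observe, capture, job_done
def snap(n,f=None):
    c=capture(n)
    if f: cv2.imwrite(f'pics/{f}.png',c['frame'][:,:,::-1])
    return c
def ray(c,px):
    K=np.array(c['camera_matrix']);D=np.array(c['distortion']);R=np.array(c['R']);t=np.array(c['t'])
    u=cv2.undistortPoints(np.array(px,float).reshape(-1,1,2),K,D).reshape(-1,2)
    d=np.c_[u,np.ones(len(u))]@R; return -R.T@t, d/np.linalg.norm(d,axis=1,keepdims=True)
def onz(c,px,z):
    o,d=ray(c,px); return o+d*((z-o[2])/d[:,2])[:,None]
def tri(c1,p1,c2,p2):
    o1,d1=ray(c1,p1);o2,d2=ray(c2,p2);out=[]
    for a,b in zip(d1,d2):
        s=np.linalg.lstsq(np.c_[a,-b],o2-o1,rcond=None)[0]
        P,Q=o1+s[0]*a,o2+s[1]*b; out.append(np.r_[(P+Q)/2,np.linalg.norm(P-Q)])
    return np.array(out)
def proj(c,X):
    K=np.array(c['camera_matrix']);D=np.array(c['distortion']);R=np.array(c['R']);t=np.array(c['t'])
    return cv2.projectPoints(np.array(X,float).reshape(-1,1,3),cv2.Rodrigues(R)[0],t,K,D)[0].reshape(-1,2)
E
python3 - <<'E'
from h import *
np.set_printoptions(precision=3,suppress=True)
for n in('side','top'):
    c=snap(n,n+'0'); print(n,-np.array(c['R']).T@np.array(c['t']),c['camera_matrix'],c['distortion'])
print(observe())
E
```

```text
pics
side [-0.307  0.821  1.081] [[606.199   0.    327.906]
 [  0.    606.199 238.798]
 [  0.      0.      1.   ]] [0.061 0.    0.    0.    0.   ]
top [ 0.33  -0.004  1.459] [[541.127   0.    322.34 ]
 [  0.    541.127 238.634]
 [  0.      0.      1.   ]] [-0.158  0.     0.     0.     0.   ]
{'clock': 0.1, 'joints': array([ 1.193,  0.537, -0.004,  1.539,  0.003,  1.067, -0.071]), 'qd': array([-0.002, -0.002, -0.001, -0.002,  0.001,  0.001, -0.001]), 'joint_torque': array([  0.002, -57.207,   0.994, -25.223,  -0.056,   0.013,   0.   ]), 'position': array([ 0.199, -0.618,  0.257]), 'orientation': array([-0.001,  0.988,  0.155, -0.   ]), 'ft_force': array([-0.451,  0.319,  1.252]), 'torque': array([-0.04 ,  0.003,  0.043]), 'grip_force': 0.0, 'grip_width': 0.998468030139242}
```

View pics/side0.png

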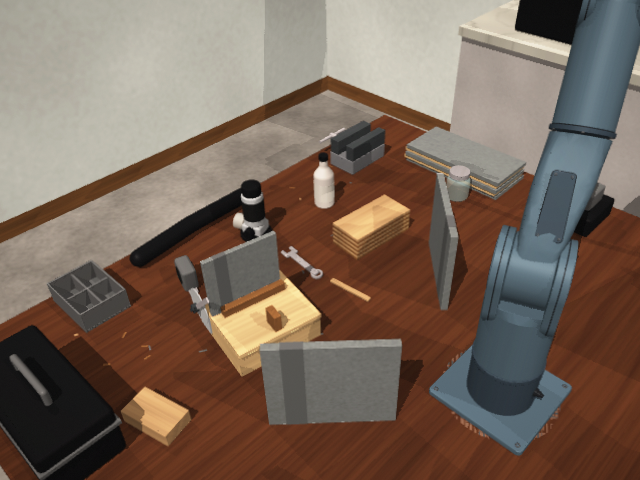

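View pics/top0.png

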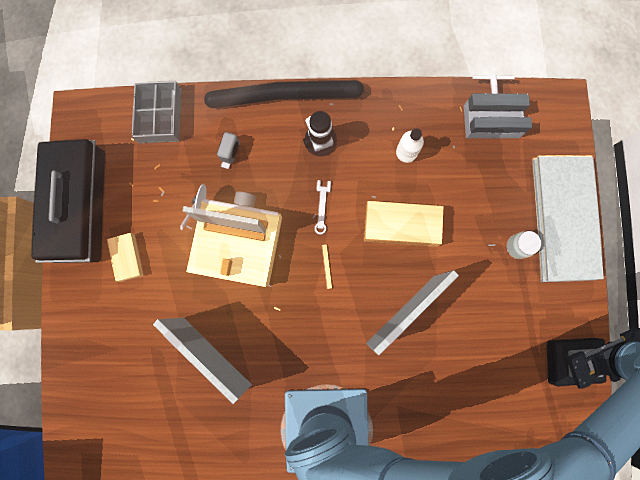

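Three grey slabs stand upright. In side/top pixels they are at (240,270)/(225,218), (331,382)/(203,362) and (445,240)/(412,312). The first one stands in the hatch slot between the battens and is the smallest, so it fits. The riser is the layered block at side (371,225), top (404,222). The wrench is at top (321,207) and the pencil at (326,266). An enlarged crop will confirm this.

```bash
python3 - <<'E'
import cv2,numpy as np
s=cv2.imread('pics/side0.png')[225:375,165:335]; t=cv2.imread('pics/top0.png')[170:295,170:295]
a=cv2.resize(s,None,fx=2.6,fy=2.6,interpolation=2);b=cv2.resize(t,(351,351),interpolation=2)
o=np.zeros((390,800,3),np.uint8);o[:390,:442]=a[:390,:442];o[:351,445:796]=b
cv2.imwrite('pics/crop1.png',o)
E
```

```text
(no output)
```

View pics/crop1.png

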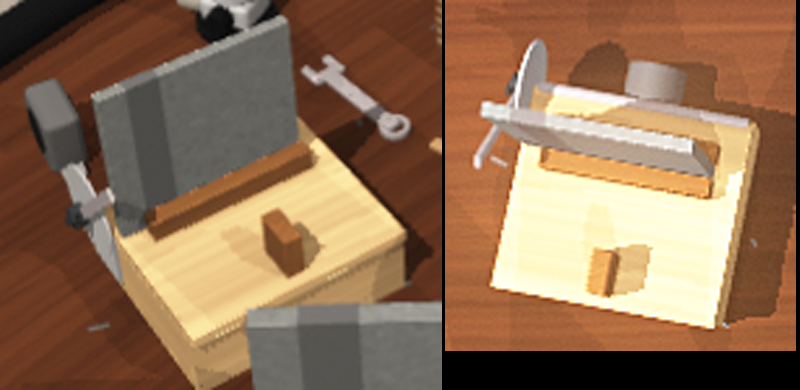

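The crop confirms it: the small panel stands between the two battens, with the fin at crop (283,243). The set arm is the pale strip left of the hatch, partly hidden. Next I measure corners and zoom on the arm.

```bash
python3 - <<'E'
from h import *
np.set_printoptions(precision=4,suppress=True)
s=snap('side');t=snap('top')
a=s['frame'][250:340,165:225,::-1];b=t['frame'][175:245,172:222,::-1]
a=cv2.resize(a,(400,600),interpolation=cv2.INTER_CUBIC);b=cv2.resize(b,(400,560),interpolation=cv2.INTER_CUBIC)
o=np.zeros((600,800,3),np.uint8);o[:,:400]=a;o[:560,400:]=b;cv2.imwrite('pics/crop2.png',o)
P=tri(s,[(201.5,262.3),(276.5,233)],t,[(185.3,209.5),(257,222.5)]);print('panel top',P,np.linalg.norm(P[0,:3]-P[1,:3]))
print('hatch nl nr fr',onz(t,[(187,271),(267,285.5),(281.5,213)],.076))
# riser
hsv=cv2.cvtColor(t['frame'],cv2.COLOR_RGB2HSV)
for nm,(x0,y0,x1,y1) in dict(riser=(350,190,460,255),hatch=(180,180,290,292)).items():
    m=np.zeros((480,640),np.uint8);m[y0:y1,x0:x1]=((hsv[...,2]>185)&(hsv[...,0]>15)&(hsv[...,0]<35)&(hsv[...,1]>40))[y0:y1,x0:x1]*255
    c=max(cv2.findContours(m,0,2)[0],key=cv2.contourArea)
    bx=cv2.boxPoints(cv2.minAreaRect(c));z=.07 if nm=='riser' else .076
    X=onz(t,bx,z);print(nm,bx.tolist(),'\n',X,np.linalg.norm(X-np.roll(X,1,0),axis=1),X.mean(0))
print('riser corners tri',tri(s,[(333,231),(380,198),(410.5,210.5)],t,[(366,202),(443,206),(442,244)]))
fin=onz(t,[(221,263),(230,263)],.121);print('fin',fin)
E
```

```text
panel top [[0.5604 0.3193 0.2349 0.0074]
 [0.5218 0.1476 0.2355 0.003 ]] 0.17592402749079658
hatch nl nr fr [[0.4256 0.352  0.076 ]
 [0.3846 0.1441 0.076 ]
 [0.5716 0.1045 0.076 ]]
riser [[364.40606689453125, 238.31472778320312], [367.11163330078125, 200.43655395507812], [443.64971923828125, 205.903564453125], [440.94415283203125, 243.78173828125]] 
 [[ 0.5013 -0.1088  0.07  ]
 [ 0.6009 -0.1191  0.07  ]
 [ 0.5824 -0.3203  0.07  ]
 [ 0.4826 -0.308   0.07  ]] [0.2001 0.1001 0.2021 0.1006] [ 0.5418 -0.2141  0.07  ]
hatch [[186.55398559570312, 267.562744140625], [202.13616943359375, 196.84356689453125], [282.1660461425781, 214.47726440429688], [266.5838623046875, 285.1964416503906]] 
 [[0.4346 0.3532 0.076 ]
 [0.6199 0.3134 0.076 ]
 [0.5677 0.1029 0.076 ]
 [0.3854 0.1452 0.076 ]] [0.2138 0.1895 0.2169 0.1871] [0.5019 0.2287 0.076 ]
riser corners tri [[ 0.6018 -0.1186  0.0423  0.001 ]
 [ 0.5909 -0.3176  0.0542  0.0148]
 [ 0.4831 -0.3108  0.067   0.0022]]
fin [[0.441  0.254  0.121 ]
 [0.4405 0.2313 0.121 ]]
```

View pics/crop2.png

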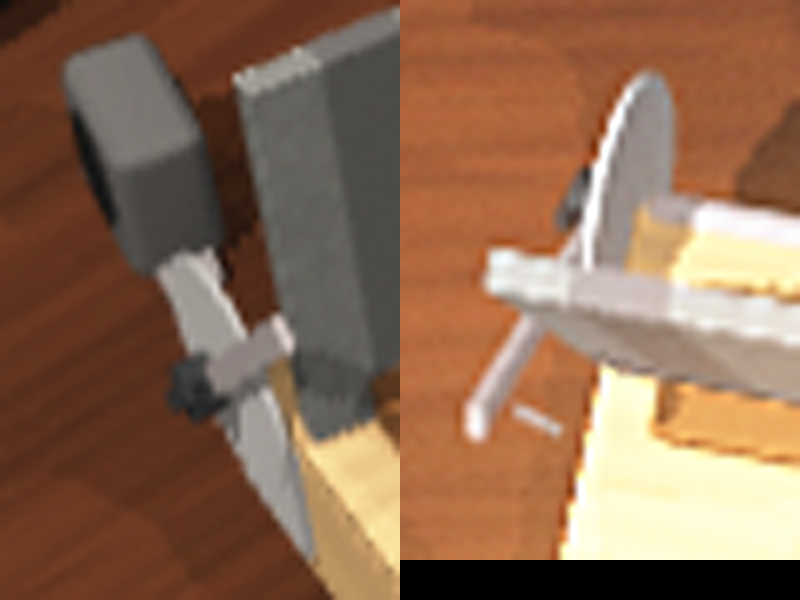

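Crop 2 shows the set arm as a strip from its knob (side about (193,308)) to its tip (side about (208,300), top about (182,227)). I'll measure it properly once the panel is off. First move: lift and swing towards the box, turning the tool to the panel's yaw.

Emit:
drive_tool:
  motion:
    - [0,0,5,0.025,0.02,0.025,-1]
    - [0,0,10,0.05,0.045,0.05,-1]
    - [0,0,15,0.075,0.07,0.075,-1]
    - [0,0,20,0.1,0.1,0.1,-1]
    - [0,0,25,0.125,0.13,0.12,-1]
    - [0,0,30,0.15,0.16,0.14,-1]
    - [0,0,35,0.175,0.19,0.16,-1]
    - [0,0,40,0.2,0.22,0.175,-1]
    - [0,0,45,0.225,0.25,0.18,-1]
    - [0,0,50,0.25,0.28,0.185,-1]
    - [0,0,55,0.275,0.3,0.19,-1]
    - [0,0,60,0.3,0.32,0.19,-1]

```text
clock: 1.2
position: [0.5016, -0.2954, 0.4495]
orientation: [0.001, 0.776, 0.631, 0.001]
ft_force: [0.3, -0.6, 0.8]
grip_width: 1.0
grip_force: 0.0
```

```bash
python3 - <<'E'
from h import *
np.set_printoptions(precision=4,suppress=True)
s=snap('side');t=snap('top');print({k:v for k,v in observe().items() if k in('clock','position','orientation','joints')})
c0=cv2.imread('pics/side0.png');
ex=lambda yaw:np.array([np.cos(yaw),np.sin(yaw),0])
ey=lambda yaw:np.array([-np.sin(yaw),np.cos(yaw),0])
def boxc(c,y,a,b,z): return [np.array(c)+i*a*ex(y)+j*b*ey(y)+[0,0,z] for i,j in((1,1),(1,-1),(-1,-1),(-1,1))]
r=boxc([.5418,-.2141,0],np.radians(-5.6),.05,.1,.07);print('riser side/top px',proj(s,r).tolist(),proj(t,r).tolist())
h=boxc([.500,.2283,0],np.radians(-11.9),.095,.105,.076);print('hatch',proj(s,h).tolist(),proj(t,h).tolist())
p=boxc([.541,.2335,0],np.radians(-11.9),.006,.09,.236);print('panel',proj(s,p).tolist(),proj(t,p).tolist())
print('router base/top',onz(s,[(255,238)],0.0),onz(t,[(321,122)],.17),'glue',onz(t,[(415,135)],.17),'tape',onz(t,[(228,140)],.066))
print('tip',tri(s,[(207.7,299.5)],t,[(181.7,227.5)]))
print('slab tops',tri(s,[(437,178)],t,[(455,273)]),tri(s,[(263,345),(401,341)],t,[(155,322),(237,402)]))
E
```

```text
{'clock': 1.3, 'joints': array([ 0.7337,  0.3088, -0.3751,  1.441 ,  0.1093,  1.4121,  0.1581]), 'position': array([ 0.5035, -0.2928,  0.4477]), 'orientation': array([-0.0005,  0.774 ,  0.6332,  0.0018])}
riser side/top px [[333.0409499587486, 222.95790201627227], [385.4157467196594, 194.7124644528172], [410.7752940392879, 210.07911020001777], [357.966868112733, 240.33541714550367]] [[367.23650824350926, 200.27869646937805], [442.97833236751563, 206.1474122773455], [441.2176960453838, 243.8825540197789], [364.73669668904313, 238.13325170665246]]
hatch [[201.6812113879038, 301.6851716797593], [279.35533818661895, 266.85759630161493], [321.8406013040696, 312.2587542413206], [239.86530898498484, 353.6508496468029]] [[202.8435756821838, 198.79441759740118], [280.9545826553831, 213.1215117913539], [266.5912451765866, 285.2119642591651], [187.51561925793388, 269.81599637023635]]
panel [[201.3191687611416, 261.43375123724775], [274.99044339570264, 230.7697660050562], [277.7117665145413, 233.49338333581758], [203.7706025497992, 264.5119165430573]] [[183.6070552611946, 206.18721837653652], [258.8883790464759, 220.1082500253744], [257.84469455361443, 225.19344800044152], [182.4904565381468, 211.1906552855523]]
router base/top [[0.7789 0.0157 0.    ]] [[ 0.7827 -0.0032  0.17  ]] glue [[ 0.7447 -0.236   0.17  ]] tape [[0.776  0.2476 0.066 ]]
tip [[0.5269 0.3438 0.1659 0.0023]]
slab tops [[ 0.4012 -0.3034  0.2153  0.009 ]] [[0.2979 0.3847 0.2356 0.003 ]
 [0.1196 0.2009 0.2316 0.0056]]
```

The projected corner checks agree with the pictures. Panel top centre is at (0.541, 0.2335, 0.236) and the hatch yaw is about -12°. The set arm reads about 46°. Next I move above the panel.

Emit:
drive_tool:
  motion:
    - [0,0,0,0.003,0.04,0,-1]
    - [0,0,0,0.006,0.08,0,-1]
    - [0,0,0,0.01,0.12,0,-1]
    - [0,0,0,0.013,0.16,0,-1]
    - [0,0,0,0.017,0.2,0,-1]
    - [0,0,0,0.02,0.24,0,-1]
    - [0,0,0,0.024,0.28,0,-1]
    - [0,0,0,0.028,0.32,0,-1]
    - [0,0,0,0.031,0.36,0,-1]
    - [0,0,0,0.034,0.4,0,-1]
    - [0,0,0,0.038,0.44,-0.01,-1]
    - [0,0,0,0.042,0.48,-0.02,-1]

```text
clock: 2.3
position: [0.5417, 0.1823, 0.4278]
orientation: [0.001, 0.779, 0.628, 0.0]
ft_force: [0.5, -0.4, -0.2]
grip_width: 1.001
grip_force: 0.0
```

Emit:
drive_tool:
  motion:
    - [0,0,0,0,0.025,-0.02,-1]
    - [0,0,0,0,0.051,-0.04,-1]
    - [0,0,0,0,0.051,-0.07,-1]
    - [0,0,0,0,0.051,-0.1,-1]
    - [0,0,0,0,0.051,-0.12,-1]
    - [0,0,0,0,0.051,-0.13,-1]
    - [0,0,0,0,0.051,-0.13,-1]
    - [0,0,0,0,0.051,-0.13,-1]

```text
clock: 2.97
position: [0.5418, 0.232, 0.2982]
orientation: [0.0, 0.778, 0.628, 0.0]
ft_force: [0.3, -0.1, 0.7]
grip_width: 1.0
grip_force: 0.0
```

```bash
python3 - <<'E'
from h import *
np.set_printoptions(precision=4,suppress=True)
o=observe();print({k:v for k,v in o.items() if k in('clock','position','orientation','joints','ft_force')})
E
```

```text
{'clock': 2.9667, 'joints': array([-0.0255,  0.4637, -0.6215,  1.6341,  0.291 ,  1.1378, -0.9328]), 'position': array([0.5418, 0.232 , 0.2982]), 'orientation': array([0.    , 0.7781, 0.6281, 0.0001]), 'ft_force': array([ 0.2935, -0.1046,  0.6705])}
```

Emit:
drive_tool:
  motion:
    - [0,0,0,0,0,-0.02,-1]
    - [0,0,0,0,0,-0.04,-1]
    - [0,0,0,0,0,-0.06,-1]
    - [0,0,0,0,0,-0.074,-1]
    - [0,0,0,0,0,-0.076,-1]
    - [0,0,0,0,0,-0.076,1]
    - [0,0,0,0,0,-0.076,1]
    - [0,0,0,0,0,-0.076,1]
    - [0,0,0,0,0,-0.076,1]
    - [0,0,0,0,0,-0.076,1]
    - [0,0,0,0,0,-0.076,1]
    - [0,0,0,0,0,-0.076,1]

```text
clock: 3.97
position: [0.5415, 0.2324, 0.222]
orientation: [0.0, 0.778, 0.628, 0.0]
ft_force: [0.6, 0.2, -0.2]
grip_width: 0.496
grip_force: 0.0
```

Emit:
drive_tool:
  motion:
    - [0,0,0,0,0,0,1]
    - [0,0,0,0,0,0,1]
    - [0,0,0,0,0,0,1]
    - [0,0,0,0,0,0.003,1]
    - [0,0,0,0,0,0.008,1]
    - [0,0,0,0,0,0.015,1]
    - [0,0,0,0,0,0.025,1]
    - [0,0,0,0,0,0.035,1]
    - [0,0,0,0,0,0.045,1]
    - [0,0,0,0,0,0.055,1]

```text
clock: 4.8
position: [0.5414, 0.2324, 0.2781]
orientation: [0.0, 0.778, 0.628, 0.0]
ft_force: [-0.2, -0.0, -2.8]
grip_width: 0.138
grip_force: 29.9
```

```bash
python3 - <<'E'
from h import *
s=snap('side');t=snap('top')
a=s['frame'][170:370,150:350,::-1];b=t['frame'][150:300,150:300,::-1]
a=cv2.resize(a,(400,400),interpolation=cv2.INTER_CUBIC);b=cv2.resize(b,(400,400),interpolation=cv2.INTER_CUBIC)
cv2.imwrite('pics/lift.png',np.hstack([a,b]));print(observe()['position'],observe()['ft_force'])
E
```

```text
[0.54230755 0.23305329 0.27908252] [-0.21037824 -0.33452724 -3.69950304]
```

View pics/lift.png

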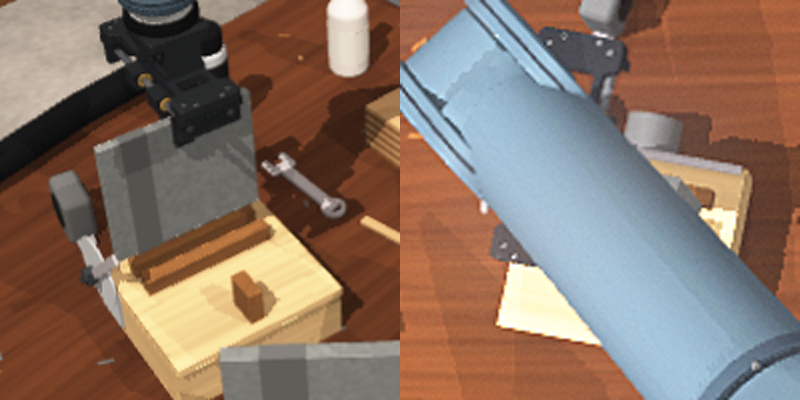

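The panel is lifted clear (12.1 mm grip, about 0.38 kg) and the battens and fin are visible below it. Now I carry it to the riser's far side while tilting it 14°.

Emit:
drive_tool:
  motion:
    - [0,0,0,0,-0.005,0.01,1]
    - [0,0,1,0.003,-0.015,0.02,1]
    - [0,0,2,0.008,-0.035,0.03,1]
    - [0,0,3,0.013,-0.06,0.035,1]
    - [0,0,4,0.02,-0.09,0.035,1]
    - [0,0,5,0.028,-0.12,0.035,1]
    - [0,0,6,0.035,-0.15,0.035,1]
    - [0,0,6.6,0.042,-0.18,0.035,1]
    - [0,0,6.6,0.048,-0.21,0.035,1]
    - [0,0,6.6,0.054,-0.24,0.035,1]
    - [0,0,6.6,0.06,-0.27,0.035,1]
    - [0,0,6.6,0.065,-0.3,0.035,1]

```text
clock: 5.9
position: [0.6061, -0.0697, 0.3118]
orientation: [-0.0, 0.741, 0.672, -0.0]
ft_force: [0.7, 0.3, -3.1]
grip_width: 0.135
grip_force: 29.9
```

Emit:
drive_tool:
  motion:
    - [-0.1,-1,0,0.003,-0.03,0,1]
    - [-0.3,-3,0,0.006,-0.06,0,1]
    - [-0.5,-5,0,0.008,-0.09,0,1]
    - [-0.7,-7,0,0.009,-0.115,0,1]
    - [-0.9,-9,0,0.008,-0.135,0,1]
    - [-1.1,-11,0,0.004,-0.145,0,1]
    - [-1.3,-13,0,-0.01,-0.15,0,1]
    - [-1.4,-13.9,0,-0.016,-0.15,-0.01,1]
    - [-1.4,-13.9,0,-0.016,-0.15,-0.03,1]
    - [-1.4,-13.9,0,-0.016,-0.15,-0.06,1]
    - [-1.4,-13.9,0,-0.016,-0.15,-0.07,1]
    - [-1.4,-13.9,0,-0.016,-0.15,-0.07,1]

```text
clock: 6.9
position: [0.5878, -0.2174, 0.2385]
orientation: [0.087, 0.735, 0.667, 0.08]
ft_force: [-0.5, -0.6, -3.0]
grip_width: 0.134
grip_force: 29.9
```

```bash
python3 - <<'E'
from h import *
np.set_printoptions(precision=4,suppress=True)
from scipy.spatial.transform import Rotation as R
s=snap('side');t=snap('top')
o=observe();q=o['orientation'];M=R.from_quat(np.r_[q[1:],q[0]]).as_matrix();print(o['position'],M.T,o['ft_force'])
a=s['frame'][100:300,280:480,::-1];b=t['frame'][140:280,330:470,::-1]
a=cv2.resize(a,(400,400),interpolation=cv2.INTER_CUBIC);b=cv2.resize(b,(400,400),interpolation=cv2.INTER_CUBIC)
cv2.imwrite('pics/pre.png',np.hstack([a,b]))
E
```

```text
[ 0.5907 -0.2177  0.2423] [[ 0.0963  0.9953 -0.0008]
 [ 0.9659 -0.0933  0.2415]
 [ 0.2403 -0.024  -0.9704]] [ 0.3851 -1.3325 -2.6833]
```

View pics/pre.png

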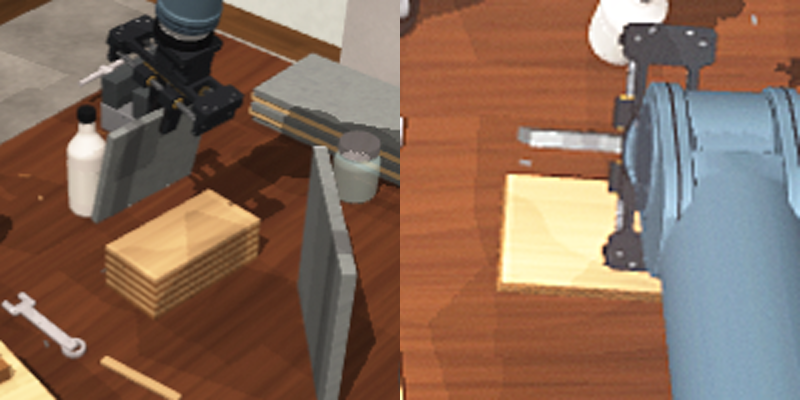

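Emit:
drive_tool:
  motion:
    - [0,0,0,0,0,-0.015,1]
    - [0,0,0,0,0,-0.035,1]
    - [0,0,0,0,0,-0.055,1]
    - [0,0,0,0,0,-0.075,1]
    - [0,0,0,0,0,-0.085,1]
    - [0,0,0,-0.003,0,-0.09,1]
    - [0,0,0,-0.006,0,-0.094,1]
    - [0,0,0,-0.007,0,-0.097,1]
    - [0,0,0,-0.007,0,-0.098,1]
    - [0,0,0,-0.007,0,-0.098,1]

```text
clock: 7.83
position: [0.5865, -0.2181, 0.1485]
orientation: [0.094, 0.734, 0.667, 0.083]
ft_force: [-5.9, 2.0, 16.0]
grip_width: 0.134
grip_force: 30.1
```

```bash
python3 - <<'E'
from h import *
s=snap('side','s2');t=snap('top')
o=observe();print(o['position'],o['ft_force'])
a=s['frame'][130:280,280:430,::-1];b=t['frame'][140:280,330:470,::-1]
a=cv2.resize(a,(500,500),interpolation=cv2.INTER_CUBIC);b=cv2.resize(b,(300,300),interpolation=cv2.INTER_CUBIC)
O=np.zeros((500,800,3),np.uint8);O[:,:500]=a;O[:300,500:]=b
cv2.imwrite('pics/pre2.png',O)
E
```

```text
[ 0.58641356 -0.21811028  0.14845187] [-6.27557718  1.72579202 15.94443807]
```

View pics/pre2.png

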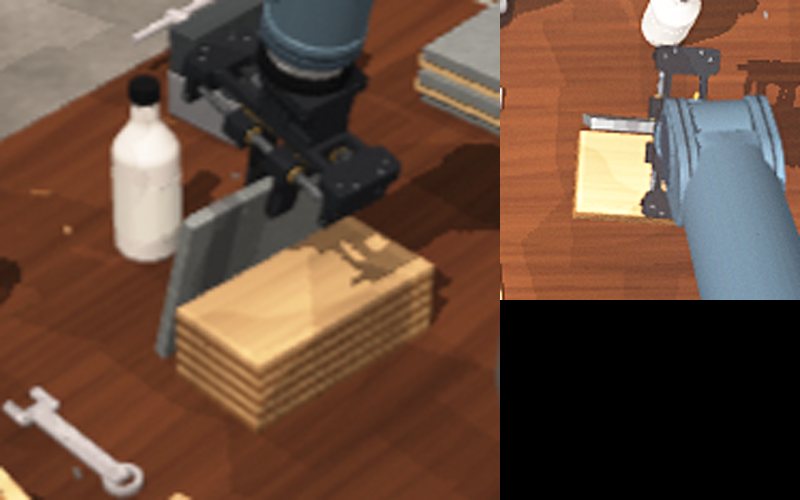

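Emit:
drive_tool:
  motion:
    - [0,0,0,0,0,0.002,1]
    - [0,0,0,-0.001,0,0.004,1]
    - [0,0,0,-0.003,0,0.004,1]
    - [0,0,0,-0.003,0,0.004,1]

```text
clock: 8.27
position: [0.5806, -0.218, 0.1486]
orientation: [0.091, 0.735, 0.667, 0.082]
ft_force: [-0.5, 0.6, 3.1]
grip_width: 0.132
grip_force: 30.0
```

Emit:
drive_tool:
  motion:
    - [0,0,0,0,0,0.001,1]
    - [0,0,0,0,0,0.001,0.7]
    - [0,0,0,0,0,0.001,0.6]
    - [0,0,0,0,0,0.001,0.4]
    - [0,0,0,0,0,0.001,0.2]
    - [0,0,0,0,0,0.001,0.1]
    - [0,0,0,0,0,0.001,0]
    - [0,0,0,0,0,0.001,0]
    - [0,0,0,-0.002,0,0.008,0]
    - [0,0,0,-0.005,0,0.02,0]
    - [0,0,0,-0.01,0.001,0.04,0]
    - [0,0,0,-0.015,0.001,0.06,0]

```text
clock: 9.27
position: [0.5649, -0.2162, 0.209]
orientation: [0.09, 0.735, 0.667, 0.081]
ft_force: [0.3, -0.4, 0.2]
grip_width: 0.502
grip_force: 0.0
```

Emit:
drive_tool:
  motion:
    - [0,0,0,-0.008,0.001,0.03,0]
    - [0,0,0,-0.016,0.002,0.06,0]
    - [0.1,1,0,-0.02,0.02,0.09,0]
    - [0.3,3,0,-0.025,0.05,0.11,-0.2]
    - [0.5,5,0,-0.03,0.08,0.12,-0.2]
    - [0.7,7,0,-0.04,0.115,0.13,-0.2]
    - [0.9,9,0,-0.05,0.15,0.13,-0.2]
    - [1.1,11,0,-0.06,0.19,0.13,-0.2]
    - [1.3,13,0,-0.07,0.23,0.13,-0.2]
    - [1.4,13.9,0,-0.08,0.27,0.13,-0.2]

```text
clock: 10.1
position: [0.4848, 0.055, 0.3391]
orientation: [0.0, 0.741, 0.672, -0.0]
ft_force: [0.9, 0.6, -0.7]
grip_width: 0.6
grip_force: 0.0
```

```bash
python3 - <<'E'
from h import *
s=snap('side','s3');t=snap('top','t3')
o=observe();print(o['position'],o['orientation'],o['joints'])
a=s['frame'][130:280,280:430,::-1];b=t['frame'][170:250,340:460,::-1];c=s['frame'][240:320,170:250,::-1];d=t['frame'][180:240,170:230,::-1]
rs=lambda i,z:cv2.resize(i,z,interpolation=cv2.INTER_CUBIC)
O=np.zeros((600,800,3),np.uint8);O[:400,:400]=rs(a,(400,400));O[400:,:300]=rs(b,(300,200));O[:300,400:]=rs(c,(400,300)) ;O[300:,400:]=rs(d,(400,300))
cv2.imwrite('pics/post.png',O)
E
```

```text
[0.48370113 0.06080327 0.33941559] [-5.53149734e-04  7.36688677e-01  6.76230467e-01  1.35782969e-03] [ 0.42115558  0.243753   -0.7426417   1.82646906  0.17838952  1.1380223
 -0.4672334 ]
```

View pics/post.png

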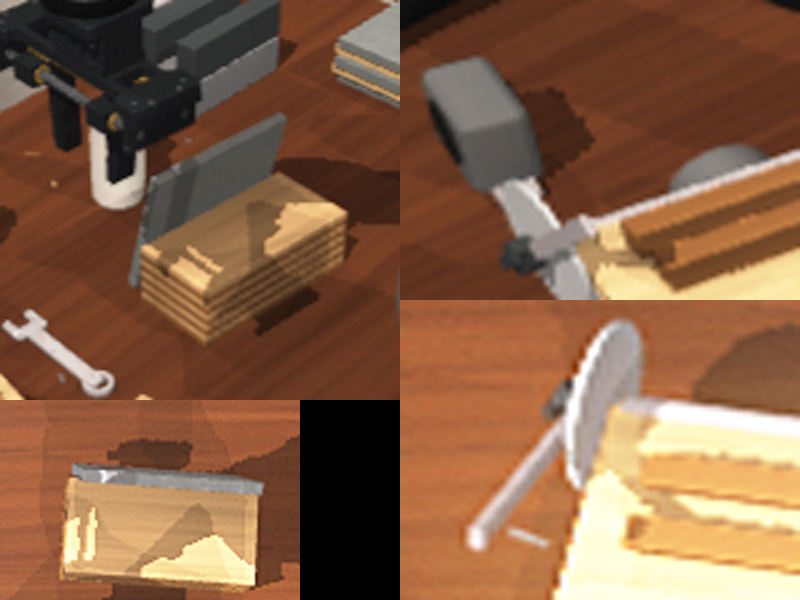

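The panel leans on the riser's far edge and is released; nothing else has shifted. Top corners: side (337,197) and (386,173.5), top (370,198) and (445,205). The arm tip is at side (207,301), top (182,227.6). Next I compute the panel tilt and arm angle.

```bash
python3 - <<'E'
from h import *
np.set_printoptions(precision=3,suppress=True)
s=snap('side');t=snap('top')
P=tri(s,[(337.4,196.8),(386,173.5)],t,[(370,198),(444.8,204.8)]);print(P,np.degrees(np.arccos(P[:,2]/.161)))
y=np.radians(-11.9);ex=np.array([np.cos(y),np.sin(y),0]);ey=np.array([-np.sin(y),np.cos(y),0])
C=np.array([.5,.2283,.07]);H=C+.095*ex+.116*ey
print('hinge pt px',proj(s,[H]),proj(t,[H]))
for d in range(36,61,3):
    a=np.radians(d);print(d,proj(s,[H+.13*(-np.cos(a)*ex+[0,0,np.sin(a)])]),proj(t,[H+.13*(-np.cos(a)*ex+[0,0,np.sin(a)])]))
# bright strip pixels
for n,c,(x0,y0,x1,y1) in(('side',s,(188,290,216,320)),('top',t,(176,192,206,236))):
    print(n);g=cv2.cvtColor(c['frame'],cv2.COLOR_RGB2HSV)[y0:y1,x0:x1]
    for r in range(y1-y0): print(y0+r,''.join('#' if p[1]<50 and p[2]>110 else '+' if p[1]<70 else '.' for p in g[r].astype(int)))
E
```

```text
[[ 0.587 -0.12   0.164  0.004]
 [ 0.571 -0.303  0.155  0.002]] [   nan 16.099]
hinge pt px [[197.708 305.465]] [[199.347 198.509]]
36 [[213.197 309.046]] [[183.313 233.484]]
39 [[212.003 306.129]] [[183.106 231.558]]
42 [[210.766 303.208]] [[182.947 229.521]]
45 [[209.488 300.293]] [[182.834 227.378]]
48 [[208.175 297.393]] [[182.771 225.137]]
51 [[206.831 294.52 ]] [[182.757 222.804]]
54 [[205.461 291.683]] [[182.793 220.385]]
57 [[204.07  288.891]] [[182.879 217.89 ]]
60 [[202.662 286.155]] [[183.016 215.325]]
side
290 ##########..................
291 +#########+.................
292 .#########+.................
293 ..########..................
294 ..#########.................
295 ...#########...............#
296 ...#########.............###
297 ....#########.....#....#####
298 ....#########...++########..
299 ....##########.#########+...
300 ....+#########+#######......
301 .....################.......
302 .....################.......
303 .....+++###########.........
304 ....++++##########..........
305 ...+++++#########...........
306 ...+++++#########...........
307 ...++++++###
[... 1318 characters left out ...]
#####+..
218 .........###+.........#####+..
219 ........+###..........#####++.
220 ........###...........#####+++
221 .......###+..........+#####+##
222 ......+###...........######+..
223 ......##++...........######+..
224 .....+###............#######..
225 .....##+............+######+..
226 ....+##+..+#+.......#######...
227 ....+##.....+#+.....#######...
228 ....+##.......+#....#######...
229 .....#+.............#######...
230 ...................+########+.
231 ...................###########
232 ...................###########
233 ...................###########
234 ...................###########
235 ..................#####+######<stdin>:4: RuntimeWarning: invalid value encountered in arccos
```

```bash
python3 - <<'E'
from h import *
np.set_printoptions(precision=4,suppress=True)
s=cv2.cvtColor(cv2.imread('pics/side0.png'),cv2.COLOR_BGR2HSV)
for n,f,(x0,y0,x1,y1) in(('side','s3',(326,168,392,240)),('top','t3',(364,192,452,210))):
    c=cv2.imread(f'pics/{f}.png');g=cv2.cvtColor(c,cv2.COLOR_BGR2HSV)[y0:y1,x0:x1];print(n,x0)
    for r in range(y1-y0): print(y0+r,''.join(('#' if p[2]>140 else 'o' if p[2]>100 else '+') if p[1]<55 else '.' for p in g[r].astype(int)))
y=np.radians(-5.6);ex=np.array([np.cos(y),np.sin(y),0]);ey=np.array([-np.sin(y),np.cos(y),0]);B=np.array([.5418,-.2141,0])
S=snap('side');T=snap('top')
for d in(11,15,19,23):
    a=np.radians(d);u=-np.sin(a)*ex+[0,0,np.cos(a)];n=np.cos(a)*ex+np.array([0,0,np.sin(a)])
    F=B+ex*(.05+.07*np.tan(a))
    X=[F+w*n+v*u+e*.09*ey for v in(0,.16) for e in(1,-1) for w in(0,.012)]
    print(d,'order: foot L near,far R..; top',*[f'{p[0]:.0f},{p[1]:.0f}' for p in proj(S,X)],'|',*[f'{p[0]:.1f},{p[1]:.1f}' for p in proj(T,X)[4:]])
E
```

```text
side 326
168 +++++++++++++++++++++++++++++++++++++.............................
169 +++++++++++++++++++++++++++++++++++...............................
170 +++++++++++++++++++++++++++++++++.................................
171 ++++++++++++++++++++++++++++++++..................................
172 ++++++++++++++++++++++++++++++....................................
173 +++++++++++++++++++++++++++++............................+oo......
174 +++++++++++++++++++++++++++............................++++o+.....
175 ++++++++++++++++++++++++++...........................+oo+++++.....
176 +++++++++++++++++++++++++..........................+ooooo++++.....
177 +++++++++++++++++++++++..........................oo++oo+++++......
178 +++++++++++++++++++++..........................ooo++o+++++++......
179 +++++++++++++++++++..........................oo+++o+++++++++......
180 +++++++++++++++++..........................+++oo+++++++++++.......
181 +++++++++++++++..........................o+o++o++++++++++++.......
182 +++++++++++++..........................o++++o++++++++++++++.......
183 +++++++++++...........
[... 5598 characters left out ...]
...........
209 ........................................................................................
11 order: foot L near,far R..; top 333,239 330,236 379,213 376,211 340,198 337,195 389,173 386,170 | 373.6,200.5 374.0,195.6 446.2,206.1 446.6,201.2
15 order: foot L near,far R..; top 332,238 329,235 378,213 375,210 341,200 338,197 390,175 387,172 | 373.3,203.0 373.7,198.1 445.9,208.6 446.4,203.7
19 order: foot L near,far R..; top 330,237 328,234 376,212 374,209 343,202 340,199 391,176 388,173 | 373.1,205.3 373.5,200.5 445.5,210.9 446.1,206.1
23 order: foot L near,far R..; top 329,236 327,233 375,211 372,208 344,204 341,200 392,178 390,175 | 372.8,207.5 373.3,202.8 445.1,213.1 445.7,208.4
```

The panel tilt is about 13–15°, since its far face is visible from the top camera. The set arm reads about 45°. Now I go to the fin and turn the tool so it closes along the hinge axis.

Emit:
drive_tool:
  motion:
    - [0,0,7,-0.004,0.016,0,-0.5]
    - [0,0,14,-0.008,0.032,0,-0.5]
    - [0,0,21,-0.012,0.048,0,-0.5]
    - [0,0,28,-0.016,0.064,0,-0.5]
    - [0,0,35,-0.02,0.08,0,-0.5]
    - [0,0,42,-0.024,0.096,-0.01,-0.5]
    - [0,0,49,-0.028,0.112,-0.03,-0.5]
    - [0,0,56,-0.032,0.128,-0.05,-0.5]
    - [0,0,63,-0.036,0.144,-0.07,-0.5]
    - [0,0,70,-0.04,0.16,-0.09,-0.5]
    - [0,0,77,-0.044,0.176,-0.11,-0.5]
    - [0,0,83.7,-0.047,0.188,-0.12,-0.5]

```text
clock: 11.4
position: [0.4381, 0.2403, 0.2157]
orientation: [-0.001, 0.101, 0.995, -0.001]
ft_force: [-0.3, -0.4, -0.5]
grip_width: 0.753
grip_force: 0.0
```

Emit:
drive_tool:
  motion:
    - [0,0,0,0,0,0,-0.5]
    - [0,0,0,0,0,0,-0.5]
    - [0,0,0,0,0,0,-0.5]

```text
clock: 11.65
position: [0.4396, 0.2399, 0.2183]
orientation: [0.0, 0.106, 0.994, -0.0]
ft_force: [0.6, -0.2, 0.5]
grip_width: 0.752
grip_force: 0.0
```

```bash
python3 - <<'E'
from h import *
np.set_printoptions(precision=4,suppress=True)
o=observe();q=o['orientation'];print(o['position'],np.degrees(2*np.arctan2(q[2],q[1]))-90,o['joints'],o['qd'])
s0=cv2.imread('pics/s3.png');t0=cv2.imread('pics/t3.png')
# fin centroid from earlier pictures (brown darker wood, fin area)
from h import snap
S=snap('side');T=snap('top')
for n,im,c,(x0,y0,x1,y1) in(('s',s0,S,(255,295,295,340)),('t',t0,T,(215,252,240,280))):
    g=cv2.cvtColor(im,cv2.COLOR_BGR2HSV)[y0:y1,x0:x1]
    print(n,x0)
    for r in range(y1-y0): print(y0+r,''.join('#' if p[0]<15 and p[1]>110 and p[2]<210 else '.' for p in g[r].astype(int)))
y=np.radians(-11.9);ex=np.array([np.cos(y),np.sin(y),0]);ey=np.array([-np.sin(y),np.cos(y),0])
G=np.array([.5,.2283,0])-.065*ex
X=[G+i*.02*ex+j*.009*ey+[0,0,.121] for i,j in((1,1),(1,-1),(-1,-1),(-1,1))]
print(G,proj(S,X),proj(T,X))
E
```

```text
[0.4396 0.2399 0.2183] 77.83326529759009 [ 0.1722  0.5221 -0.9798  1.9238  0.5248  0.976   0.305 ] [ 0.0041 -0.0119  0.0001 -0.0022  0.0017 -0.0051  0.0048]
s 255
295 #################.......................
296 ##############..........................
297 #############...........................
298 ###########.............................
299 #########...............................
300 ######..................................
301 ####....................................
302 #.......................................
303 ........................................
304 ........................................
305 ........................................
306 ...............###......................
307 .............######.....................
308 ...........#########....................
309 ...........#########....................
310 ...........##########...................
311 ............##########..................
312 ............###########.................
313 ............############................
314 ............#############...............
315 ............##############.......
[... 1426 characters left out ...]
3 ..............#.#........
264 ...............#.........
265 .............##..........
266 .............###.........
267 ...............#.........
268 .........................
269 .............###.........
270 ............#.#..........
271 ............###..........
272 ............###..........
273 ............#............
274 .............##..........
275 .............#...........
276 .........................
277 .........................
278 ####.....................
279 #########................
[0.4364 0.2417 0.    ] [[265.8672 306.1881]
 [272.9352 302.8225]
 [282.183  313.5467]
 [275.0319 317.0432]] [[224.0223 256.2171]
 [231.005  257.5553]
 [227.7761 273.2877]
 [220.7778 271.9285]]
```

Emit:
drive_tool:
  motion:
    - [0,0,0,-0.002,0.001,-0.02,-0.5]
    - [0,0,0,-0.002,0.001,-0.045,-0.5]
    - [0,0,0,-0.002,0.001,-0.07,-0.5]
    - [0,0,0,-0.002,0.001,-0.095,-0.5]
    - [0,0,0,-0.002,0.001,-0.108,-0.5]
    - [0,0,0,-0.002,0.001,-0.112,-0.5]
    - [0,0,0,-0.002,0.001,-0.112,0.2]
    - [0,0,0,-0.002,0.001,-0.112,1]
    - [0,0,0,-0.002,0.001,-0.112,1]
    - [0,0,0,-0.002,0.001,-0.112,1]
    - [0,0,0,-0.002,0.001,-0.112,1]
    - [0,0,0,-0.002,0.001,-0.112,1]

```text
clock: 12.75
position: [0.4367, 0.2424, 0.1062]
orientation: [0.0, 0.103, 0.995, 0.0]
ft_force: [0.6, 0.2, -0.1]
grip_width: 0.321
grip_force: 0.0
```

Emit:
drive_tool:
  motion:
    - [0,0,0,0,0,0,1]
    - [0,0,0,0,0,0,1]
    - [0,0,0,0,0,0,1]
    - [0,0,0,0,0,0,1]

```text
clock: 13.08
position: [0.4372, 0.2449, 0.1064]
orientation: [0.001, 0.102, 0.995, 0.003]
ft_force: [2.6, 5.8, -2.6]
grip_width: 0.199
grip_force: 30.0
```

Fin gripped (17.5 mm). Now I swing the hatch up along the arc.

Emit:
drive_tool:
  motion:
    - [0,0,0,0.0014,0.001,0.0056,1]
    - [0,0,0,0.0028,0.001,0.0111,1]
    - [0,0,0,0.0045,0.001,0.0165,1]
    - [0,0,0,0.0065,0.0005,0.0219,1]
    - [0,0,0,0.0085,0,0.0272,1]
    - [0,0,0,0.0108,-0.0005,0.0325,1]
    - [0,0,0,0.0132,-0.001,0.0376,1]
    - [0,0,0,0.0158,-0.0015,0.0427,1]
    - [0,0,0,0.0186,-0.002,0.0477,1]
    - [0,0,0,0.0215,-0.0025,0.0526,1]
    - [0,0,0,0.0246,-0.003,0.0573,1]
    - [0,0,0,0.0279,-0.004,0.062,1]

```text
clock: 14.08
position: [0.4628, 0.2396, 0.1682]
orientation: [-0.001, 0.102, 0.995, 0.001]
ft_force: [-2.3, 6.3, -2.8]
grip_width: 0.2
grip_force: 30.0
```

Emit:
drive_tool:
  motion:
    - [0,0,0,0.0026,0,0.0034,1]
    - [0,0,0,0.0052,0,0.0067,1]
    - [0,0,0,0.008,-0.0005,0.01,1]
    - [0,0,0,0.0107,-0.0005,0.0132,1]
    - [0,0,0,0.0165,-0.0015,0.0193,1]
    - [0,0,0,0.0227,-0.003,0.0252,1]
    - [0,0,0,0.0292,-0.004,0.0307,1]
    - [0,0,0,0.0337,-0.005,0.0341,1]
    - [0,0,0,0.0382,-0.006,0.0375,1]
    - [0,0,0,0.0405,-0.0065,0.039,1]
    - [0,0,0,0.0405,-0.0065,0.039,1]
    - [0,0,0,0.0405,-0.0065,0.039,1]

```text
clock: 15.08
position: [0.5025, 0.2315, 0.2069]
orientation: [-0.002, 0.103, 0.995, -0.001]
ft_force: [-6.1, 0.6, 3.8]
grip_width: 0.199
grip_force: 30.0
```

```bash
python3 - <<'E'
from h import *
np.set_printoptions(precision=4,suppress=True)
s=snap('side','s5');t=snap('top','t5');o=observe();print(o['position'],o['ft_force'])
a=s['frame'][235:335,175:305,::-1];b=t['frame'][185:265,170:290,::-1]
rs=lambda i,z:cv2.resize(i,z,interpolation=cv2.INTER_CUBIC)
O=np.zeros((600,800,3),np.uint8);O[:400,:520]=rs(a,(520,400));O[400:,:300]=rs(b,(300,200));O[:600,520:]=rs(t['frame'][190:240,173:196,::-1],(280,600))
cv2.imwrite('pics/up.png',O)
y=np.radians(-11.9);ex=np.array([np.cos(y),np.sin(y),0]);ey=np.array([-np.sin(y),np.cos(y),0])
C=np.array([.5,.2283,.07]);H=C+.095*ex
v=o['position']-H;d=-v@ex;z=v[2];print('angle from tcp',np.degrees(np.arctan2(z,d)-np.arctan2(.036,.16)),np.hypot(d,z),np.hypot(.16,.036))
for dg in(39,42,45,48,51):
    k=np.radians(dg);e=-np.cos(k)*ex+[0,0,np.sin(k)];n=np.sin(k)*ex+[0,0,np.cos(k)]
    X=[H+.19*e+j*.105*ey+w*n for j in(1,-1) for w in(.006,-.006)]
    print(dg,proj(s,X).round(1).tolist(),proj(t,X).round(1).tolist())
E
```

```text
[0.5025 0.2315 0.2069] [-6.9937  0.141   3.2328]
angle from tcp 43.07533239984544 0.16558517364250736 0.164
39 [[223.2, 301.6], [225.5, 306.9], [309.0, 262.5], [311.0, 267.5]] [[179.1, 247.5], [179.5, 251.0], [265.0, 264.0], [264.8, 267.4]]
42 [[221.3, 297.1], [223.6, 302.5], [307.3, 258.3], [309.4, 263.3]] [[178.9, 244.4], [179.2, 248.1], [265.2, 260.9], [264.9, 264.6]]
45 [[219.3, 292.7], [221.7, 298.1], [305.4, 254.2], [307.6, 259.2]] [[178.7, 241.1], [178.9, 245.0], [265.5, 257.7], [265.2, 261.6]]
48 [[217.3, 288.3], [219.8, 293.6], [303.5, 250.2], [305.8, 255.1]] [[178.7, 237.7], [178.8, 241.8], [265.8, 254.3], [265.4, 258.4]]
51 [[215.2, 284.0], [217.7, 289.2], [301.5, 246.2], [303.9, 251.0]] [[178.7, 234.1], [178.7, 238.4], [266.1, 250.7], [265.7, 255.0]]
```

View pics/up.png

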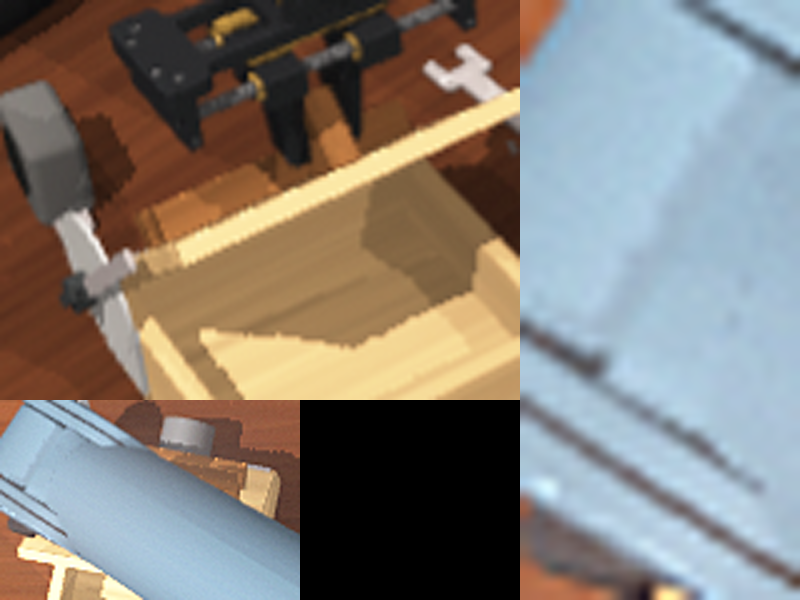

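In the side view the hatch end face's left end is at about (220,295)–(221,302), and the arm tip's end face at (206.8,297.5)–(208.2,303). That puts the hatch at about 43.3° and the arm slightly higher. I'll take one refined comparison of both.

```bash
python3 - <<'E'
from h import *
s=snap('side');t=snap('top')
g=cv2.cvtColor(cv2.imread('pics/s5.png'),cv2.COLOR_BGR2HSV)
for x0,y0,x1,y1 in((196,290,230,310),):
    for r in range(y0,y1): print(r,' '.join(f'{g[r,c,1]:3d}/{g[r,c,2]:3d}' for c in range(x0,x1,1)) )
print('top hatch corner')
g=cv2.cvtColor(cv2.imread('pics/t5.png'),cv2.COLOR_BGR2HSV)
for r in range(234,256): print(r,''.join('#' if p[2]>190 and 12<p[0]<40 else '+' if p[2]>140 and 12<p[0] <40 else '.' for p in g[r,170:200].astype(int)))
y=np.radians(-11.9);ex=np.array([np.cos(y),np.sin(y),0]);ey=np.array([-np.sin(y),np.cos(y),0])
H=np.array([.5,.2283,.07])+.095*ex
for dg in(42,44,46,48):
    k=np.radians(dg);e=-np.cos(k)*ex+[0,0,np.sin(k)];n=np.sin(k)*ex+[0,0,np.cos(k)]
    X=[H+.13*e+j*ey+w*n for j in(.118,.114) for w in(.006,-.006)]+[H+.19*e+.105*ey+w*n for w in(.006,-.006)]
    print(dg,'arm out-top,out-bot,in-top,in-bot,hatch top,bot S',proj(s,X).round(1).tolist(),'T',proj(t,X).round(1).tolist())
E
```

```text
290  17/220  23/204  84/ 94 165/ 54 169/ 98 172/101 175/102 173/103 172/101 173/100 173/ 99 172/105 170/111 168/120 167/128 169/142 171/133 170/120 169/119 168/165 167/171 167/176 165/179 168/181 167/182 165/182 167/186 167/188 166/190 165/188 166/189 160/159 148/177 135/166
291   8/233  19/202  55/126 162/ 55 174/101 172/104 173/102 170/ 99 171/100 173/102 174/ 95 174/ 95 171/103 167/113 169/118 168/135 169/139 171/127 168/111 168/176 167/180 168/181 167/182 166/183 167/186 166/186 166/189 167/186 167/185 162/154 139/193 131/169 120/214 106/238
292  10/229  11/229  65/ 98 172/ 86 173/103 173/102 172/101 170/ 93 171/ 94 173/ 96 175/ 89 172/ 89 173/ 90 171/100 169/116 169/115 168/141 167/134 169/118 169/151 168/179 165/182 167/185 166/186 167/186 167/185 166/189 155/169 136/193 124/214  86/245  98/244  96/248  84/251
293  14/196   6/239  75/142 173/102 173/100 168/ 94 172/ 95 173/ 90 172/ 92 172/ 89 168/ 88 173/ 87 175/ 86 168/ 97 170/111 170/108 168/153 169/146 168/120 170/117 167/191 165/188 166/186 165/196 163/177 155/164 136/197 122/219  76/245  87/249  73/252  79/252  84/252  86/
[... 5502 characters left out ...]
,bot S [[207.9, 299.1], [210.2, 304.2], [209.6, 298.3], [211.9, 303.4], [220.0, 294.2], [222.4, 299.5]] T [[182.0, 226.0], [182.2, 229.9], [183.6, 226.3], [183.7, 230.1], [178.8, 242.2], [179.0, 246.1]]
46 arm out-top,out-bot,in-top,in-bot,hatch top,bot S [[207.0, 297.1], [209.4, 302.3], [208.8, 296.4], [211.1, 301.5], [218.7, 291.3], [221.1, 296.6]] T [[182.0, 224.5], [182.1, 228.5], [183.5, 224.8], [183.6, 228.7], [178.7, 240.0], [178.9, 244.0]]
48 arm out-top,out-bot,in-top,in-bot,hatch top,bot S [[206.1, 295.2], [208.5, 300.3], [207.9, 294.5], [210.2, 299.6], [217.3, 288.3], [219.8, 293.6]] T [[182.0, 223.0], [182.0, 227.0], [183.5, 223.3], [183.6, 227.3], [178.7, 237.7], [178.8, 241.8]]
```

Refined reading: hatch about 43.3°, arm about 45.4°. I raise the hatch roughly 2°.

Emit:
drive_tool:
  motion:
    - [0,0,0,0.0015,0,0.001,1]
    - [0,0,0,0.003,-0.0005,0.002,1]
    - [0,0,0,0.0045,-0.001,0.003,1]
    - [0,0,0,0.005,-0.001,0.0033,1]
    - [0,0,0,0.005,-0.001,0.0033,1]
    - [0,0,0,0.005,-0.001,0.0033,1]

```text
clock: 15.78
position: [0.5074, 0.2305, 0.21]
orientation: [-0.002, 0.103, 0.995, -0.001]
ft_force: [-6.6, 1.1, 3.0]
grip_width: 0.201
grip_force: 30.0
```

```bash
python3 - <<'E'
from h import *
np.set_printoptions(precision=4,suppress=True)
s=snap('side','s6');t=snap('top','t6');o=observe();print(o['position'],o['ft_force'])
y=np.radians(-11.9);ex=np.array([np.cos(y),np.sin(y),0])
H=np.array([.5,.2283,.07])+.095*ex
v=o['position']-H;d=-v@ex;print('angle from tcp',np.degrees(np.arctan2(v[2],d)-np.arctan2(.036,.16)))
a=cv2.imread('pics/s6.png')[280:315,185:235];b=s['frame'][160:250,310:400,::-1]
g5,g6=[cv2.cvtColor(cv2.imread(f'pics/{f}.png'),cv2.COLOR_BGR2HSV) for f in('s5','s6')]
for r in range(288,304): print(r,''.join('#' if p[2]>225 and p[1]>60 else '+' if p[1]<130 and p[1]>60 and p[2]>150 else 'A' if p[1]<60 and p[2]>200 else 'a' if p[1]<60 else '.' for p in g6[r,196:232].astype(int)),''.join('#' if p[2]>225 and p[1]>60 else '+' if p[1]<130 and p[1]>60 and p[2]>150 else 'A' if p[1]<60 and p[2]>200 else 'a' if p[1]<60 else '.' for p in g5[r,196:232].astype(int)))
rs=lambda i,z:cv2.resize(i,z,interpolation=cv2.INTER_CUBIC)
O=np.zeros((560,800,3),np.uint8);O[:,:]=rs(a,(800,560));O[:200,:200]=rs(b,(200,200));cv2.imwrite('pics/fin.png',O)
E
```

```text
[0.5073 0.2305 0.21  ] [-6.4217  0.6955  2.2273]
angle from tcp 45.09299975639493
288 A..............................##### A...................................
289 Aa...........................####### Aa..................................
290 AA.........................######### AA................................+#
291 Aaa......................########### AAa.............................+###
292 AA....................############## AA...........................+######
293 aA....................#############+ aA.........................+########
294 aAA.................++##########++.. aAA......................+##########
295 aaAA..............+++++########+..++ aaAA...................+############
296 aaaA...........++++++++######+..++++ aaaA................+#+#############
297 aaaAA.....a...+++++++++###+...++++++ aaaAA.....a....++++++++###########++
298 aaaaA...aaAa+++++++++++++...++++++++ aaaaA...aaAA++++++++++++########++++
299 aaaaAA.aaaaa++++++++++.....+++++++++ aaaaAA.aaaAA++++++++++++######++++++
300 aaaaaAaaaaaaa+.+++++...+.+++++++++++ aaaaaAaaaaaAA+.+++++++++####++++++++
301 aaaaaaaaaaaaa...++....++++++++++++++ aaaaaaaaaaaAa...++++++++++++++++++++
302 aaaaaaaaaaaaa...+...++++++++++++++++ aaaaaaaaaaaaa...++++++++++++++++++++
303 aaaaaaaaaaa.......++++++++++++++++++ aaaaaaaaaaa......+++..++++++++++++++
```

View pics/fin.png

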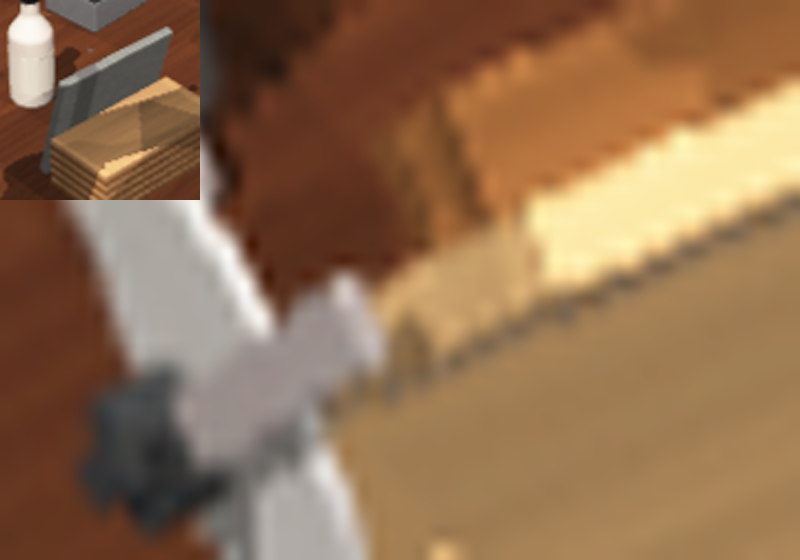

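The tip end face is unchanged, so the arm was not shifted, and the panel still leans (inset). The arm looks slightly steeper than the hatch's left edge, so I compare image slopes against predicted values.

```bash
python3 - <<'E'
from h import *
np.set_printoptions(precision=3,suppress=True)
s=snap('side');t=snap('top')
y=np.radians(-11.9);ex=np.array([np.cos(y),np.sin(y),0]);ey=np.array([-np.sin(y),np.cos(y),0])
H=np.array([.5,.2283,.07])+.095*ex
sl=lambda c,a,b:(lambda p:(p[1,1]-p[0,1])/(p[1,0]-p[0,0]))(proj(c,[a,b]))
up=np.array([(205,297),(203.2,298),(202.2,299),(201.5,300),(200.5,301),(198.7,302),(197.5,303)]);lo=np.array([(206.5,303),(205.4,304),(202.9,305),(201.2,306),(200.4,307),(199.4,308)])
fit=lambda q:(lambda v:v[1]/v[0])(cv2.fitLine(q.astype(np.float32),cv2.DIST_L2,0,.01,.01).ravel())
print('arm slopes up,lo',fit(up),fit(lo))
g=cv2.cvtColor(cv2.imread('pics/s6.png'),cv2.COLOR_BGR2HSV).astype(float)
# hatch side-face top edge cols 211-217: per column, row where S falls through 145 going down ; lower edge = darkest V
U=[];L=[]
for c in range(210,218):
    S=g[288:302,c,1];i=np.where((S[:-1]>140)&(S[1:]<=140))[0]
    if len(i): k=i[-1] if False else i[0];U.append((c,288+k+(S[k]-140)/(S[k]-S[k+1])))
    V=g[294:306,c,2];L.append((c,294+np.argmin(np.diff(V))+.5))
print(U,L,fit(np.array(U)),fit(np.array(L)))
for d in range(42,51):
    k=np.radians(d);e=-np.cos(k)*ex+[0,0,np.sin(k)];n=np.sin(k)*ex+[0,0,np.cos(k)]
    print(d,'arm up/lo',sl(s,H+.118*ey+.006*n+.03*e,H+.118*ey+.006*n+.13*e),sl(s,H+.118*ey-.006*n+.03*e,H+.118*ey-.006*n+.13*e),'hatch up/lo',sl(s,H+.105*ey+.006*n+.1*e,H+.105*ey+.006*n+.19*e),sl(s,H+.105*ey-.006*n+.1*e,H+.105*ey-.006*n+.19*e),'tipC->side dir')
# batch: hatch end-face mid row in end-face long-edge lines (cols 235..290), bias-free vs arm handled by tip rows
def edge(c0,c1,im):
    r=[]
    for c in range(c0,c1,5):
        S=im[240:300,c,2];d=np.diff(S);r.append((c,240+np.argmax(d)+.5))
    return np.array(r)
E=edge(226,250,g);print('end-face top edge',E.tolist())
for d in(43,45,47):
    k=np.radians(d);e=-np.cos(k)*ex+[0,0,np.sin(k)];n=np.sin(k)*ex+[0,0,np.cos(k)]
    p=proj(s,[H+.19*e+j*ey+.006*n for j in np.linspace(-.105,.105,40)]);print(d,np.interp(E[:,0],p[::-1,0],p[::-1,1]))
E
```

```text
arm slopes up,lo -0.83605283 -0.6559276
[(210, np.float64(296.36842105263156)), (211, np.float64(295.71794871794873)), (212, np.float64(295.4166666666667)), (213, np.float64(294.9032258064516)), (214, np.float64(294.4761904761905)), (215, np.float64(293.76666666666665)), (216, np.float64(293.5416666666667)), (217, np.float64(292.7142857142857))] [(210, np.float64(299.5)), (211, np.float64(300.5)), (212, np.float64(301.5)), (213, np.float64(301.5)), (214, np.float64(300.5)), (215, np.float64(300.5)), (216, np.float64(299.5)), (217, np.float64(299.5))] -0.49899983 -0.11948171
42 arm up/lo -0.1889966109128306 -0.15389866971523053 hatch up/lo -0.19778968513507592 -0.16386750579992918 tipC->side dir
43 arm up/lo -0.27340092109874875 -0.2358948960952668 hatch up/lo -0.2795170486915395 -0.2433518291791043 tipC->side dir
44 arm up/lo -0.36375756129526554 -0.32357005898239655 hatch up/lo -0.36679405591160114 -0.3281392938143604 tipC->side dir
45 arm up/lo -0.4607819850151132 -0.4175960763323261 hatch up/lo -0.46026730336620464 -0.4188385244975559 tipC->side dir
46 arm up/lo -0.5653082820723367 -0.5187544439088629 hatch up/lo -0.5606870616976561 -0.5161541877188044 tipC->side dir
47 arm up/lo -0.6783148711828013 -0.6279595596587316 hatch up/lo -0.6689289585612073 -0.6209067492043076 tipC->side dir
48 arm up/lo -0.8009571706996773 -0.7462882695945886 hatch up/lo -0.7860213399021978 -0.7340573170618487 tipC->side dir
49 arm up/lo -0.9346095635431576 -0.8750176614372299 hatch up/lo -0.9131801237094104 -0.8567391662762789 tipC->side dir
50 arm up/lo -1.0809198946285277 -1.0156739232601435 hatch up/lo -1.0518536544481876 -0.9902981393847583 tipC->side dir
end-face top edge [[226.0, 278.5], [231.0, 286.5], [236.0, 283.5], [241.0, 281.5], [246.0, 279.5]]
43 [293.265 291.013 288.761 286.509 284.257]
45 [289.747 287.509 285.271 283.033 280.796]
47 [286.242 284.018 281.795 279.571 277.348]
```

Weighing all the cues, hatch and arm both come to about 45.5°, so they are aligned within measurement error. Handing in while still holding the hatch.

```bash
python3 -c "
from plant import observe,job_done
o=observe();print(o['clock'],o['grip_force'],o['position']);print(job_done())"
```

```text
15.9833 30.006139185279608 [0.50732621 0.23055827 0.20999905]
the job is handed in; nothing more can be done
None
```

I leaned the panel against the riser at about 14° and let go of it, then handed the job in at 16 s still holding the hatch up at about 45.5°; the set arm, unmoved, averages about 45.6°, though single readings of it ran from 44.5 to 48°.

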